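# Pin a locker lock and press its knob onto the D-spindle

## Robot

A 6-joint arm with a two-finger parallel gripper is mounted at the origin on the work surface. World frame = base frame: x ahead of the robot, y to its left, z up, the work surface at z = 0. Lengths are in mm, angles in rad, forces in N, time in s.
With the tool pointing down it reaches from about 350 to 775 mm from the base axis. Payload 7.3 kg.
Tool frame: the origin (TCP) lies on the centre line of the jaws, within the pads' length; the fingertips stand 22 mm ahead of it and the grasp point (between the pads) lies 3 mm ahead of it; z points along the fingers, y is the direction in which the jaws open and shut (so a half turn about z gives the same grasp; the last joint's range is limited). The gripper opens to 92 mm and grips with 3 to 60 N. Pads are 19 mm wide; open, the fingers measure 130 mm over their backs; the gripper's body (75 mm by 190 mm) begins 47 mm behind the grasp point.
Start: joints at [1.16, 0.342, 1.524, -0, 1.275, -0.146], TCP at [137.385, 506.723, 248.741] pointing down, gripper open.
Joint ranges: [-2.53, 2.53], [-0.77, 2.02], [0.04, 2.7], [-1, 4.14], [0.28, 2.66], [-3.11, 3.11]. Speed limits (rad/s): [2.57, 2.57, 3.14, 3.14, 3.14, 3.14].

## Interface

Orientations are given as [roll, pitch, yaw] about the fixed x, y, z axes, in that order (R = Rz(yaw) Ry(pitch) Rx(roll)).
In Python, from plant import get_obs, capture, bot, spot_in gives the robot as it stands.
- The arm moves only by the shell command python3 -m handwheel 'ROWS' [OPENING]. ROWS is JSON, a list of rows, each a list of 2 entries, a list of its own where there are three numbers: the shift along the world's x, y, z in mm, then the turn, a rotation vector about the world's x, y, z in rad. In form: [[[x, y, z], [wx, wy, wz]], ...]. A call has 1 to 12 rows; each row shifts and turns the commanded pose from where the row before left it; what a row does not reach is not made up. A row lasts 1/8 s, in which the tool goes at most 62.5 mm and 10.7 degrees, less where a joint would pass 70% of its speed; a pose out of reach is approached as far as the arm can. A call is refused whole if a number of a shift passes 62.5 or a number of a turn 0.188, either way. A call with a gripper value outside its range is refused whole. OPENING is the closure, from 0 (fully open) to 1 (shut), set as the call begins (- or left out, the last holds). The fingers move at their own pace and stop on an object; the grip force is fixed at half the most. Time passes only in rows, so rows that do not move let the fingers close. It gives the time, the measured TCP pose, the force and the opening at its end, in the units of the state.
- get_obs(): the state, without advancing time (a new reading comes with each control period).
- capture(name): name is "side" or "top"; returns a dict with "img" (420x560x3 uint8, red, green, blue), "fx", "fy", "cx", "cy" (pixels), "k1" (the pictures are not rectified: a ray, as slopes to the right and down, at radius r is drawn at 1 + k1 r^2 times it, then the intrinsics apply), "cam_to_world" (4x4, takes a point from camera to world coordinates). Camera axes: x right, y up, looking along -z (the intrinsics and any distortion apply to the point x, -y, -z); pixel columns grow to the right and rows downward; lengths in mm; the calibration is good to about 2 mm. A picture is of the moment at which its call begins. There is no depth.
- bot.close_job(): hands the job in, once; it reports no verdict.
Trained networks look in the newest picture that a camera, given by its name, has taken for a name from the list of things; names that differ only in an ending like _2 or _b are one class to them, and where a whole thing is asked for, a point or a joint stands for the part that bears it (a point fixed in the world has none). Each returns a list of dicts, best first, with "score" (0 to 1); they miss things now and then, are a little off and sometimes report something else, mostly with a low value. They report only what shows in the picture. A call takes as long as a camera call. They do not tell look-alikes from the thing itself.
- spot_in(thing, camera): "xyz" ([x, y, z] in mm, in the coordinates of the camera as it stood for that picture, good to about 4 mm: the middle of the surface that is visible of it).
The state is a dict: "time": time; "joint_positions": joint angles; "dq": joint speeds; "tau": joint torques, N m; "tool_pos": TCP position; "tcp_rot": TCP orientation; "contact_force": force on the tool from outside, world axes, zero at the start; "moment": the same for the moment, N m; "grip_width": finger opening in mm.
Only numpy, scipy, OpenCV 4.12 (cv2) and the standard library are available. Lean on these libraries where they do the work, as an engineer would, in place of code of your own. Each camera call takes 0.05 s, during which the arm holds its last target. There are 200 camera calls.

## Task

Fit out the lock of the locker door lying on the bench: first stand the blue-handled locating pin fully home through the eye of the lock and let go of it. Then turn the brass knob so that its red index matches the lock's red index (flat to flat on the D-shaped spindle), push it onto the spindle, and press the sprung collar below fully down. Finish while still holding the knob pressed down with the gripper, and do not disturb the tape measure, screwdriver, screw jar or loose hinge.

Things in the scene. Friction and masses are not known exactly. Their poses are not given: they have to be found in the camera images.
- pin_grip (a point): locating pin, upright: blue cylindrical handle 20 mm in diameter, 46 mm tall; below it a steel shank 10 mm in diameter, 28 mm long, with a tapered foot. This point: centre of the handle, 23 mm above its lower shoulder, 51 mm above the foot; z up. At the start its shank stands loosely in the wooden block, handle above it
- block: wooden block 50 x 50 x 32 mm, fixed to the bench, with a 15 mm hole from above that holds the pin at the start (handle above the block). Origin: centre of its underside
- eye (a point): eye of the lock: a hole 13 mm wide with a 2 mm lead-in chamfer in a brass ear 8 mm thick, 32 mm wide, over a wider hole in the door. This point: the hole's centre on the ear's upper face, 30 mm above the bench, 70 mm from the spindle's axis; z up. The pin goes in from above until its handle's shoulder rests on the ear: handle's centre then 23 mm above this point
- spindle_top (a point): centre of the top of the steel D-spindle, an upright shaft 14 mm in diameter with a flat 3.5 mm from its axis, its top 4 mm tapered. Top 70 mm above the bench, 18 mm above the collar at rest. z up; x points from the axis out through the flat; a red index on the white collar lies on the same side. It is very stiff to turn (0.6 N m): take it as fixed
- collar (a joint): white round collar, 36 mm across, around the spindle, its top 52 mm above the bench when at rest (0). The value is how far it is pressed down, in m; stop at 0.005. Its spring pushes up with 4 N at rest and 9 N at the stop
- knob_grip (a point): brass knob: upright flat-sided bar 52 mm long (x), 28 mm wide (y, grip across it), 50 mm tall, standing upright on the bench at the start, about 0.14 kg; a red nose on its +x end and a red line on top point along +x. This point: its centre, 25 mm above its underside; z up. On the spindle it is 7 mm above spindle_top when the knob touches the collar at rest, 2 mm when fully down
- knob_index (a point): point on the knob 34 mm from its centre along +x, at half height, by the tip of the red nose. The knob's D-shaped bore opens below on its centre line: vertical, 26 mm deep, 1.3 mm larger than the spindle all round, flat towards +x, so it fits only with its x along the spindle's x
- leaf: beige locker door leaf 340 x 440 x 18 mm lying fixed on the bench; origin: centre of its underside. On it the brass lock case, 80 mm (x) by 60 mm, its top 44 mm above the bench; spindle at (-30, 110) mm, eye at (40, 110) mm
- tape: yellow tape measure, 68 x 34 x 62 mm, on the door leaf; leave it. Origin: centre of its underside
- driver: orange-handled screwdriver lying on the bench; leave it. Origin: under its middle
- screws: screw jar 60 mm in diameter, 75 mm tall; leave it. Origin: centre of its underside
- hinge: loose steel cup hinge, about 80 mm long, 14 mm tall; leave it. Origin: under its cup
Not all that is in view belongs to the job. Of the things like the part that bears pin_grip, leave any that is pink; of the rest the smaller one is meant.

How it is judged:
By the outcome, as a careful person would: the job done as asked, in the order asked, and still so for the second after the job is handed in, while the arm keeps its last pose, push and grip.
It also fails if it takes over 54 s, if anything falls off the work surface, if the arm or the gripper's body presses on something with over 40 N, if the wrist force passes 120 N, or if a joint passes its speed limit or range.

## Working session

There is one attempt and no reset: what is moved stays moved. The work goes in short steps, Python scripts to look and compute and a shell command to move; the robot and the scene stay as the last step left them, time stands still between calls to the robot, and variables do not carry over. Pictures are saved under pics/ and viewed, about 8 in all and at most 12, crops included, and the job is handed in when it is done.

```bash
ls; mkdir -p pics; cat > h.py <<'E'
import numpy as np, cv2
from plant import get_obs, capture, bot, spot_in
def cap(n):
    c=capture(n); c["M"]=np.array(c["cam_to_world"]); return c
def save(c,f,crop=None,s=1):
    im=np.ascontiguousarray(c["img"][:,:,::-1])
    if crop: x0,y0,x1,y1=crop; im=im[y0:y1,x0:x1]
    cv2.imwrite(f,cv2.resize(im,None,fx=s,fy=s,interpolation=cv2.INTER_CUBIC))
def K(c): return np.array([[c["fx"],0,c["cx"]],[0,c["fy"],c["cy"]],[0,0,1.]])
def px2z(c,u,v,z):
    p=cv2.undistortPoints(np.array([[[u,v]]],float),K(c),np.array([c["k1"],0,0,0.]))[0,0]
    d=c["M"][:3,:3]@[p[0],-p[1],-1]; o=c["M"][:3,3]
    return o+d*(z-o[2])/d[2]
def w2px(c,P):
    q=np.linalg.inv(c["M"])@[*P,1]; q=np.array([q[0],-q[1],-q[2]])
    return cv2.projectPoints(q.reshape(1,1,3),np.zeros(3),np.zeros(3),K(c),np.array([c["k1"],0,0,0.]))[0].ravel()
def spots(c,n,cam,k=4):
    return [(round(d["score"],2),(c["M"]@[*d["xyz"],1])[:3].round(1).tolist()) for d in spot_in(n,cam)[:k]]
E
python3 - <<'E'
from h import *
for n in ("side","top"):
    c=cap(n); save(c,f"pics/{n}0.png",s=1.4)
    print(n,c["M"].round(2).tolist(),c["fx"],c["cx"],c["cy"],c["k1"])
    for t in "pin_grip block eye spindle_top collar knob_grip knob_index leaf tape driver screws hinge".split():
        r=spots(c,t,n); print(t,[(a,p,w2px(c,p).round().astype(int).tolist()) for a,p in r])
print(get_obs())
E
```

```text
pics
side [[-0.78, 0.44, -0.45, 162.01], [-0.63, -0.52, 0.57, 556.96], [0.02, 0.73, 0.69, 716.14], [0.0, 0.0, 0.0, 1.0]] 432.3093064106367 275.7348653208811 207.103602340043 -0.13691060493225207
pin_grip [(0.84, [520.4, 420.1, 64.5], [151, 356]), (0.79, [428.5, 274.9, 85.6], [252, 323]), (0.53, [661.3, 394.1, 62.2], [113, 300]), (0.52, [502.6, 342.9, 68.3], [193, 330])]
block [(0.74, [487.6, 344.3, 31.2], [201, 347])]
eye [(0.97, [537.7, -140.2, 18.2], [332, 197]), (0.59, [509.6, 196.2, 44.6], [248, 283])]
spindle_top [(0.59, [538.0, -79.0, 53.6], [319, 199]), (0.3, [700.1, 140.0, 21.7], [201, 229])]
collar [(0.41, [533.4, -81.7, 49.5], [321, 201])]
knob_grip [(0.79, [512.5, 201.6, 42.8], [245, 285])]
knob_index [(0.82, [509.2, 197.5, 45.9], [247, 283])]
leaf [(0.63, [539.8, -142.3, 17.3], [332, 197])]
tape [(0.68, [617.1, -305.4, 58.4], [343, 142])]
driver [(0.75, [700.8, 134.1, 20.0], [203, 228])]
screws [(0.88, [660.8, 397.0, 58.7], [113, 302]), (0.48, [699.8, 136.6, 20.3], [202, 228]), (0.33, [535.4, -139.4, 21.2], [333, 197])]
hinge [(0.7, [663.1, 278.1, 6.9], [165, 279])]
top [
[... 878 characters left out ...]
63, [665.3, 274.6, 8.7], [178, 158])]
{'time': 1.3, 'joint_positions': array([ 1.16001370e+00,  3.41969936e-01,  1.52409942e+00, -5.75223568e-06,
        1.27541477e+00, -1.46016872e-01]), 'dq': array([-0.00024711,  0.00158494,  0.00020691,  0.00216552, -0.0012147 ,
        0.00135538]), 'tau': array([ 8.42879163e-04, -4.31148648e+01, -2.44482762e+01,  7.18351034e-02,
        4.82402416e-02, -7.71924562e-06]), 'tool_pos': array([137.37711607, 506.71982277, 248.75632795]), 'tcp_rot': array([3.14148607e+00, 2.12366438e-05, 2.87682858e+00]), 'contact_force': array([ 0.82309908,  0.23381827, -0.82620647]), 'moment': array([-0.00520439, -0.00960711,  0.0515567 ]), 'grip_width': 91.78808410650791}
```

View pics/side0.png

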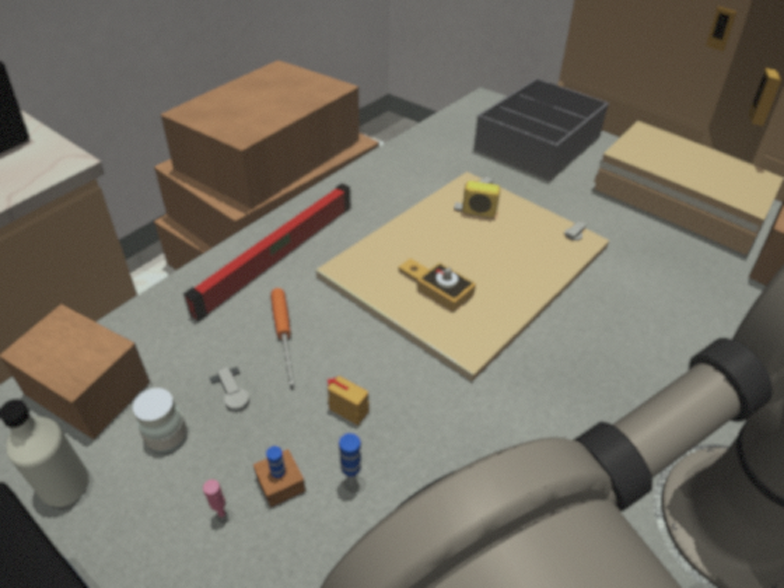

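View pics/top0.png

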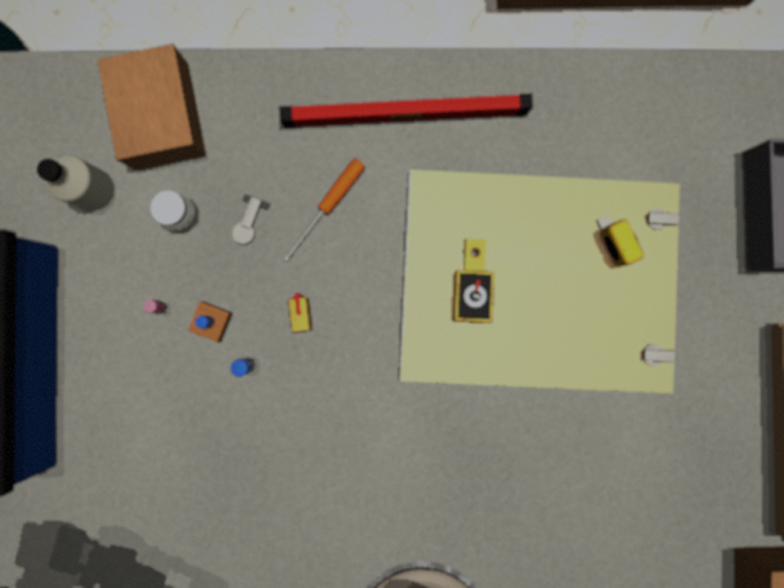

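```bash
python3 - <<'E'
from h import *
t=cap("top"); s=cap("side")
a=cv2.resize(t["img"][195:275,90:245,::-1],None,fx=5,fy=5,interpolation=cv2.INTER_CUBIC)
b=cv2.resize(t["img"][160:240,280:380,::-1],None,fx=3.8,fy=3.8,interpolation=cv2.INTER_CUBIC)
e=cv2.resize(s["img"][260:380,130:285,::-1],None,fx=2.5,fy=2.5,interpolation=cv2.INTER_CUBIC)
f=cv2.resize(s["img"][175:230,275:350,::-1],None,fx=5,fy=5,interpolation=cv2.INTER_CUBIC)
W=np.zeros((600,800,3),np.uint8)
def put(i,y,x): h,w=i.shape[:2]; h=min(h,600-y);w=min(w,800-x); W[y:y+h,x:x+w]=i[:h,:w]
put(cv2.resize(a,(400,206)),0,0); put(b,0,410); put(e,300,0); put(f,310,410)
cv2.imwrite("pics/crops.png",W)
for n,c in (("top",t),("side",s)):
    im=c["img"]; hsv=cv2.cvtColor(im,cv2.COLOR_RGB2HSV)
    for nm,lo,hi in (("blue",(105,120,40),(130,255,255)),("yel",(15,120,60),(35,255,255)),("red",(0,170,60),(4,255,255)),("red2",(174,150,60),(180,255,255))):
        m=cv2.inRange(hsv,lo,hi); k,l,st,ce=cv2.connectedComponentsWithStats(m)
        for i in range(1,k):
            if 6<st[i,4]<1500:
                r=cv2.minAreaRect(np.argwhere(l==i)[:,::-1].astype(np.float32))
                print(n,nm,st[i].tolist(),ce[i].round(1).tolist(),[np.round(q,1) for q in r])
E
```

```text
top blue [140, 226, 10, 8, 63] [144.5, 229.6] [array([144.5, 229.5]), array([7., 9.]), np.float64(90.0)]
top blue [165, 257, 13, 12, 119] [170.9, 262.3] [array([170.8, 262.1]), array([10.7, 12.1]), np.float64(63.4)]
top yel [244, 118, 13, 14, 35] [250.3, 123.8] [array([249.7, 124.3]), array([ 2.4, 17.7]), np.float64(41.2)]
top yel [433, 157, 27, 33, 514] [445.9, 173.1] [array([443.1, 174.2]), array([30.9, 23.3]), np.float64(63.4)]
top yel [427, 165, 6, 12, 22] [429.3, 169.7] [array([429.4, 170.5]), array([11.4,  2.5]), np.float64(73.3)]
top yel [324, 171, 29, 59, 643] [337.6, 197.8] [array([338.3, 199.9]), array([27.6, 58.4]), np.float64(2.4)]
top yel [206, 212, 16, 25, 291] [213.9, 224.9] [array([213.8, 224.1]), array([23.7, 13.9]), np.float64(82.9)]
top yel [558, 239, 2, 5, 7] [558.6, 240.7] [array([558.5, 241. ]), array([4., 1.]), np.float64(90.0)]
top yel [558, 253, 2, 11, 16] [558.7, 257.1] [array([558.5, 258. ]), array([10.,  1.]), np.float64(90.0)]
top red [340, 200, 3, 3, 8] [340.9, 201.1] [array([341., 201.]), array([2., 2.]), np.float64(90.0)]
top red [210, 210, 5, 4, 10] [
[... 574 characters left out ...]
), array([2., 6.]), np.float64(90.0)]
side yel [505, 4, 21, 32, 251] [514.7, 20.8] [array([514.7,  20. ]), array([14.1, 30.3]), np.float64(16.7)]
side yel [536, 48, 22, 42, 415] [547.1, 68.6] [array([546.2,  68.6]), array([13.7, 41.4]), np.float64(19.1)]
side yel [332, 130, 25, 25, 292] [343.8, 139.1] [array([343.4, 141.7]), array([23.6, 22.2]), np.float64(8.1)]
side yel [286, 185, 53, 34, 430] [309.3, 202.2] [array([309.7, 202.9]), array([53.6, 21.4]), np.float64(21.1)]
side yel [235, 270, 27, 32, 572] [248.6, 285.9] [array([247.8, 284.8]), array([32. , 22.9]), np.float64(29.7)]
side red [142, 136, 101, 72, 438] [189.0, 173.8] [array([192.4, 171.5]), array([  4.5, 122.1]), np.float64(54.5)]
```

View pics/crops.png

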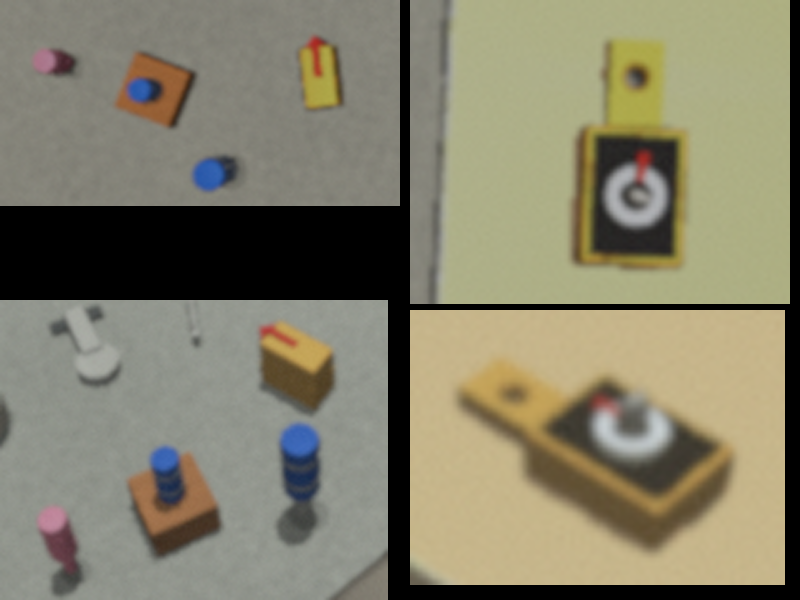

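```bash
python3 - <<'E'
from h import *
t=cap("top"); s=cap("side")
p=lambda n,c,u,v,z: print(n,px2z(c,u,v,z).round(1))
p("pin top T",t,143.9,229.9,78); 
p("pin top S",s,(165)/2.5+130,260+(460-300)/2.5,78)
p("pin base S",s,(172)/2.5+130,260+(498-300)/2.5,32)
p("eye T",t,339.5,180,29); p("eye S",s,275+(514-410)/5,175+(394-310)/5,29)
p("collar T",t,339.6,211.3,52); p("collar S",s,275+(632-410)/5,175+(426-310)/5,52)
p("idx T",t,341.6,203.4,52)
p("spin top S",s,275+(632-410)/5,175+(401-310)/5,70)
# knob top corners/points T : crop a (2.58)
q=lambda x,y:(90+x/2.58,195+y/2.58)
for n,x,y in (("k c0",301,49),("k c1",331,44),("k c2",341,104),("k c3",308,108),("nose",317,38),("redline end",319,75)): p(n,t,*q(x,y),50)
r=lambda x,y:(130+x/2.5,260+(y-300)/2.5)
for n,x,y in (("k s0 left",262,341),("top",285,322),("right",333,350),("front",312,374)): p(n,s,*r(x,y),50)
for n,u,v in (("leaf TL",409/1.4,171/1.4),("TR",680/1.4,183/1.4),("BR",673/1.4,392/1.4),("BL",401/1.4,381/1.4)): p(n,t,u,v,18)
p("bigblue S",s,253/1,313,90); p("pink T",t,152/1.4,306/1.4,75)
print(get_obs()["time"])
E
```

```text
pin top T [503.1 334.1  78. ]
pin top S [501.7 334.3  78. ]
pin base S [500.  336.6  32. ]
eye T [611.1 -88.3  29. ]
eye S [609.6 -89.2  29. ]
collar T [540.8 -84.7  52. ]
collar S [539.7 -85.1  52. ]
idx T [558.  -89.3  52. ]
spin top S [539.1 -81.6  70. ]
k c0 [536.7 204.5  50. ]
k c1 [540.8 179.2  50. ]
k c2 [490.2 170.9  50. ]
k c3 [487.  198.6  50. ]
nose [545.9 191.   50. ]
redline end [514.7 189.3  50. ]
k s0 left [536.2 202.9  50. ]
top [535.2 177.7  50. ]
right [488.9 174.3  50. ]
front [486.4 201.5  50. ]
leaf TL [743.7  15.8  18. ]
TR [ 723.4 -425.9   18. ]
BR [ 384.9 -406.5   18. ]
BL [406.8  31.1  18. ]
bigblue S [437.5 261.3  90. ]
pink T [527.5 410.4  75. ]
1.5
```

```bash
python3 -m handwheel '[[[36,-17,-10],[0,0,0.03]],[[36,-17,-10],[0,0,0.03]],[[36,-17,-10],[0,0,0.03]],[[36,-17,-10],[0,0,0.03]],[[36,-17,-10],[0,0,0.03]],[[37,-17,-10],[0,0,0.03]],[[37,-17,-10],[0,0,0.03]],[[37,-17,-10],[0,0,0.03]],[[37,-18,-10],[0,0,0.02]],[[37,-18,-10],[0,0,0]],[[0,0,0],[0,0,0]]]' 0.45
```

```text
time: 2.88
tool_pos: [504.3, 332.9, 147.5]
tcp_rot: [-3.141, -0.001, 3.133]
contact_force: [-0.0, 1.0, -0.7]
grip_width: 51.2
```

```bash
python3 -m handwheel '[[[-2,1.5,-24],[0,0,0]],[[0,0,-20],[0,0,0]],[[0,0,-20],[0,0,0]],[[0,0,-20],[0,0,0]],[[0,0,0],[0,0,0]]]' && python3 - <<'E'
from h import *
o=get_obs(); print(o["tool_pos"],o["contact_force"])
t=cap("top"); s=cap("side")
a=cv2.resize(t["img"][190:270,100:200,::-1],(500,400),interpolation=cv2.INTER_CUBIC)
b=cv2.resize(s["img"][280:380,145:245,::-1],(300,300),interpolation=cv2.INTER_CUBIC)
W=np.zeros((400,800,3),np.uint8); W[:,:500]=a; W[:300,500:]=b; cv2.imwrite("pics/pin.png",W)
E
```

```text
time: 3.5
tool_pos: [498.7, 336.3, 63.6]
tcp_rot: [-3.14, -0.003, 3.138]
contact_force: [-0.3, -0.5, 0.2]
grip_width: 50.6
[498.74288151 336.32824446  63.62879915] [-0.33348998 -0.47549553  0.2473828 ]
```

View pics/pin.png

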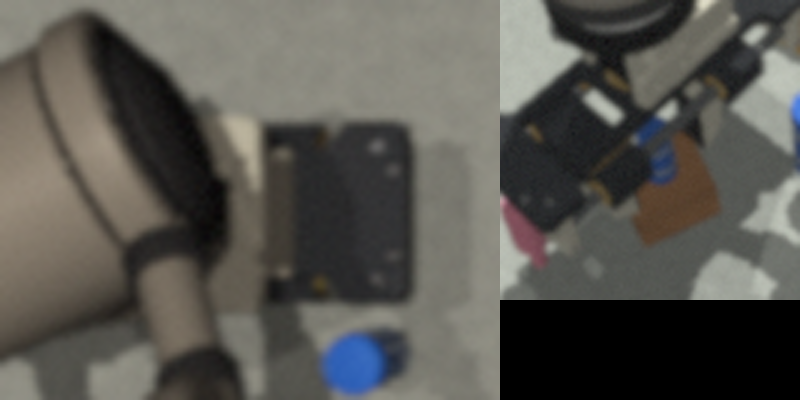

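```bash
python3 -m handwheel '[[[0,0,0],[0,0,0]],[[3,-1,0],[0,0,0]],[[0,0,0],[0,0,0]],[[0,0,0],[0,0,0]]]' && python3 -m handwheel '[[[0,0,0],[0,0,0]],[[0,0,0],[0,0,0]],[[0,0,0],[0,0,0]],[[0,0,0],[0,0,0]],[[0,0,0],[0,0,0]]]' 1
```

```text
time: 4.1
tool_pos: [503.5, 335.1, 64.9]
tcp_rot: [3.141, 0.0, 3.137]
contact_force: [-0.3, -0.1, -0.5]
grip_width: 50.9
time: 4.72
tool_pos: [503.3, 335.2, 64.7]
tcp_rot: [3.142, -0.0, 3.137]
contact_force: [-0.0, 0.0, 0.6]
grip_width: 19.3
```

```bash
python3 -m handwheel '[[[0,0,15],[0,0,0]],[[0,0,30],[0,0,0]],[[0,0,30],[0,0,0]],[[10,-40,0],[0,0,-0.01]],[[12,-50,0],[0,0,-0.01]],[[12,-50,0],[0,0,-0.01]],[[12,-50,0],[0,0,-0.01]],[[12,-50,0],[0,0,-0.01]],[[12,-50,0],[0,0,0]],[[12,-50,0],[0,0,0]],[[12,-40,0],[0,0,0]],[[0,0,0],[0,0,0]]]' && python3 -m handwheel '[[[13,-40,-20],[0,0,0]],[[0,0,-15],[0,0,0]],[[0,0,0],[0,0,0]],[[0,0,0],[0,0,0]]]'
```

```text
time: 6.22
tool_pos: [598.2, -47.8, 140.7]
tcp_rot: [-3.141, 0.002, 3.083]
contact_force: [-0.1, 0.3, -0.7]
grip_width: 19.4
time: 6.72
tool_pos: [610.4, -83.5, 105.5]
tcp_rot: [3.141, 0.0, 3.088]
contact_force: [1.0, 0.7, -1.0]
grip_width: 19.3
```

```bash
python3 - <<'E'
from h import *
o=get_obs(); print(o["tool_pos"],o["contact_force"],o["time"])
t=cap("top"); s=cap("side")
def dots(c,im,x0,y0,f):
    for P,col in (((610.3,-88.5,30),(0,0,255)),((610.4,-83.5,45),(0,255,0)),((610.4,-83.5,73),(0,255,255)),((540.2,-85,70),(255,0,255))):
        u,v=w2px(c,P); cv2.circle(im,(int((u-x0+.5)*f),int((v-y0+.5)*f)),2,col,-1)
b=cv2.resize(s["img"][145:235,265:355,::-1],(540,540),interpolation=cv2.INTER_CUBIC); dots(s,b,265,145,6)
a=cv2.resize(t["img"][160:230,310:370,::-1],(257,300),interpolation=cv2.INTER_CUBIC); dots(t,a,310,160,257/60)
W=np.zeros((540,800,3),np.uint8); W[:,:540]=b; W[:300,541:798]=a; cv2.imwrite("pics/eye.png",W)
E
```

```text
[610.44019738 -83.45221516 105.46396678] [ 1.04269488  0.66235084 -1.01993676] 6.725
```

View pics/eye.png

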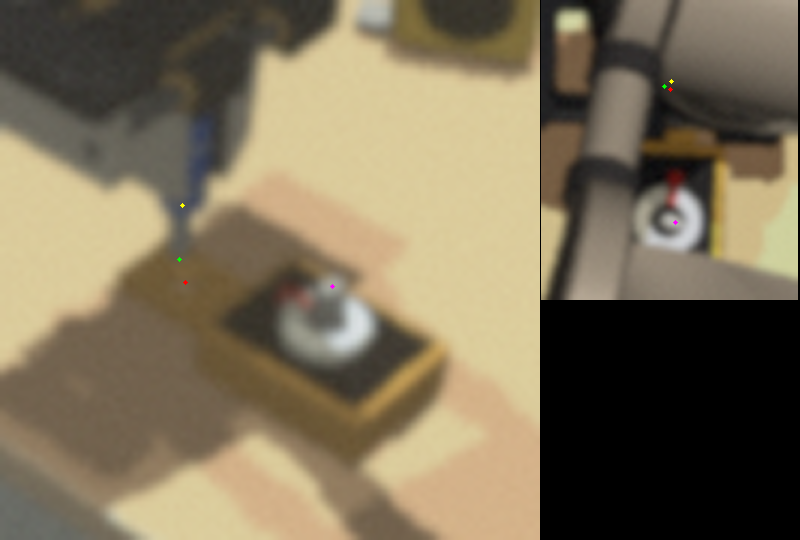

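```bash
python3 -m handwheel '[[[-1,-5,0],[0,0,0]],[[0,0,-6],[0,0,0]],[[0,0,0],[0,0,0]]]' && python3 -m handwheel '[[[0,0,-5],[0,0,0]],[[0,0,-5],[0,0,0]],[[0,0,0],[0,0,0]]]'
```

```text
time: 7.2
tool_pos: [608.9, -89.8, 98.1]
tcp_rot: [3.141, -0.001, 3.087]
contact_force: [0.8, -0.9, -0.9]
grip_width: 19.4
time: 7.58
tool_pos: [609.0, -89.7, 88.0]
tcp_rot: [3.141, -0.001, 3.087]
contact_force: [-0.2, 0.3, -1.0]
grip_width: 19.7
```

```bash
python3 -m handwheel '[[[0,1,-4],[0,0,0]],[[0,0,-4],[0,0,0]],[[0,0,0],[0,0,0]]]'; python3 -m handwheel '[[[0,0,-5],[0,0,0]],[[0,0,-5],[0,0,0]],[[0,0,0],[0,0,0]]]'
```

```text
time: 7.95
tool_pos: [609.2, -88.7, 80.3]
tcp_rot: [3.141, -0.001, 3.087]
contact_force: [0.0, 0.3, -1.2]
grip_width: 19.4
time: 8.32
tool_pos: [609.2, -88.7, 70.2]
tcp_rot: [3.141, -0.001, 3.087]
contact_force: [-0.7, 0.3, -0.9]
grip_width: 19.4
```

```bash
python3 -m handwheel '[[[0,0,-4],[0,0,0]],[[0,0,-2],[0,0,0]],[[0,0,0],[0,0,0]]]'; python3 -m handwheel '[[[0,0,-1.5],[0,0,0]],[[0,0,-1],[0,0,0]],[[0,0,0],[0,0,0]]]'
```

```text
time: 8.7
tool_pos: [609.3, -88.7, 64.5]
tcp_rot: [3.141, -0.0, 3.087]
contact_force: [-0.6, 0.5, -0.2]
grip_width: 19.4
time: 9.07
tool_pos: [609.5, -88.8, 62.7]
tcp_rot: [-3.142, 0.0, 3.087]
contact_force: [-1.1, -0.2, 4.2]
grip_width: 19.6
```

```bash
python3 -m handwheel '[[[0,0,-1],[0,0,0]],[[0,0,0],[0,0,0]]]'; python3 -m handwheel '[[[0,0,0],[0,0,0]],[[0,0,0],[0,0,0]],[[0,0,0],[0,0,0]]]' 0.45;  python3 -m handwheel '[[[0,0,20],[0,0,0]],[[0,0,40],[0,0,0]],[[0,0,30],[0,0,0]],[[-10,35,0],[0,0,0.01]],[[-10,50,0],[0,0,0.02]],[[-10,50,0],[0,0,0.02]],[[-15,50,0],[0,0,0.03]],[[-15,50,0],[0,0,0.03]],[[-20,45,0],[0,0,0.03]],[[-16,0,0],[0,0,0.02]],[[0,0,0],[0,0,0]]]'
python3 - <<'E'
from h import *
t=cap("top"); s=cap("side")
b=cv2.resize(s["img"][160:230,270:360,::-1],(540,420),interpolation=cv2.INTER_CUBIC)
a=cv2.resize(t["img"][165:235,310:370,::-1],(257,300),interpolation=cv2.INTER_CUBIC)
k=cv2.resize(s["img"][250:330,210:300,::-1],(257,228),interpolation=cv2.INTER_CUBIC)
W=np.zeros((540,800,3),np.uint8); W[:420,:540]=b; W[:300,541:798]=a; W[305:533,541:798]=k; cv2.imwrite("pics/pinin.png",W)
u=w2px(s,(609.5,-88.8,76)); print(u,w2px(t,(609.5,-88.8,76)))
E
```

```text
time: 9.32
tool_pos: [609.5, -88.8, 62.6]
tcp_rot: [-3.141, 0.001, 3.087]
contact_force: [-4.4, 0.2, 10.4]
grip_width: 19.1
time: 9.7
tool_pos: [609.3, -88.8, 60.9]
tcp_rot: [3.141, -0.0, 3.087]
contact_force: [0.8, 0.2, -0.1]
grip_width: 44.6
time: 11.08
tool_pos: [512.5, 191.8, 151.2]
tcp_rot: [-3.142, -0.001, -3.035]
contact_force: [0.3, -0.2, -0.5]
grip_width: 50.3
[296.71044893 176.80803995] [342.56567327 178.82637556]
```

View pics/pinin.png

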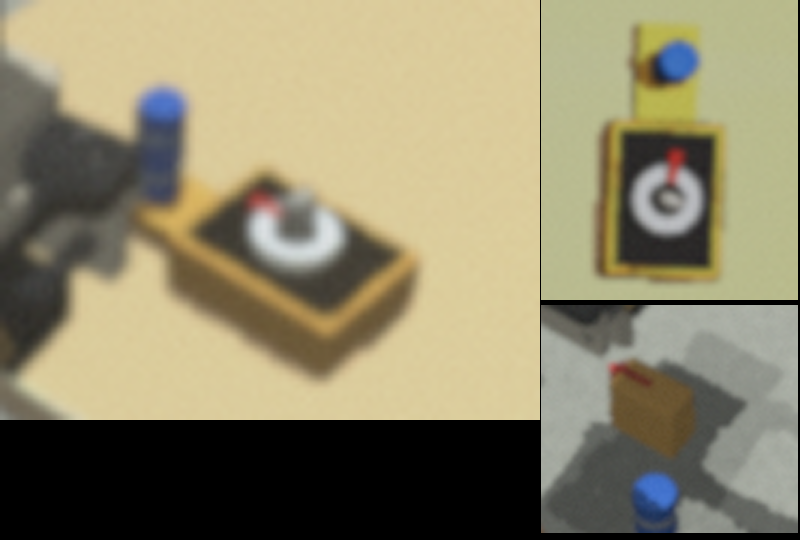

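```bash
python3 -m handwheel '[[[0,-3,-20],[0,0,0]],[[0,0,-30],[0,0,0]],[[0,0,-30],[0,0,0]],[[0,0,-20],[0,0,0]],[[0,0,-15],[0,0,0]],[[0,0,0],[0,0,0]],[[0,0,0],[0,0,0]]]'
python3 - <<'E'
from h import *
for n,x0,y0,x1,y1 in (("top",325,188,355,230),("side",290,180,335,220)):
    c=cap(n); im=c["img"][y0:y1,x0:x1]; f=8
    im=cv2.resize(im,None,fx=f,fy=f,interpolation=cv2.INTER_CUBIC)
    g=im.astype(int); red=((g[...,0]-np.maximum(g[...,1],g[...,2]))>60).astype(np.uint8)
    wh=(g.min(2)>130).astype(np.uint8)
    cs,_=cv2.findContours(wh,0,2); k=max(cs,key=cv2.contourArea); el=cv2.fitEllipse(cv2.convexHull(k))
    k,l,st,ce=cv2.connectedComponentsWithStats(red); i=1+st[1:,4].argmax()
    tp=lambda p: px2z(c,p[0]/f-.5+.5/f+x0,p[1]/f-.5+.5/f+y0,52)
    A,B=tp(el[0]),tp(ce[i]); d=(B-A)[:2]
    pts=np.array([tp(p)[:2] for p in np.argwhere(l==i)[::5,::-1]]); v=np.linalg.svd(pts-pts.mean(0))[2][0] if len(pts)<3000 else 0
    print(n,el,A.round(1),B.round(1),np.hypot(*d),np.degrees(np.arctan2(d[1],d[0])),v)
E
```

```text
time: 12.05
tool_pos: [514.1, 188.2, 36.9]
tcp_rot: [3.141, 0.001, -3.037]
contact_force: [-0.2, 0.4, -0.2]
grip_width: 50.3
top ((115.5229263305664, 188.00717163085938), (126.96277618408203, 129.28257751464844), 126.4664535522461) [541.3 -83.5  52. ] [560.5 -87.6  52. ] 19.663707802601483 -12.278431560404488 [-0.98434285  0.17626443]
side ((233.46258544921875, 56.44432830810547), (263.69232177734375, 316.2586975097656), 124.31537628173828) [ 564.4 -117.8   52. ] [561.8 -90.2  52. ] 27.73439050722015 95.38145812497041 [-0.99940786  0.0344083 ]
```

```bash
python3 -m handwheel '[[[-1,0,-5],[0,0,0]],[[0,0,0],[0,0,0]]]'; python3 -m handwheel '[[[0,0,0],[0,0,0]],[[0,0,0],[0,0,0]],[[0,0,0],[0,0,0]],[[0,0,0],[0,0,0]]]' 1
python3 - <<'E'
from h import *
s=cap("side"); save(s,"pics/kn.png",(200,250,300,325),8)
o=get_obs(); print(o["tool_pos"],o["tcp_rot"])
E
```

```text
time: 12.4
tool_pos: [512.1, 188.2, 31.1]
tcp_rot: [3.142, -0.0, -3.036]
contact_force: [0.6, -0.0, -0.8]
grip_width: 50.3
time: 12.9
tool_pos: [512.4, 188.3, 31.3]
tcp_rot: [3.141, 0.0, -3.036]
contact_force: [0.6, 0.2, -0.2]
grip_width: 27.9
[512.43635259 188.29452804  31.28999609] [ 3.14138870e+00  1.64649696e-04 -3.03641533e+00]
```

View pics/kn.png

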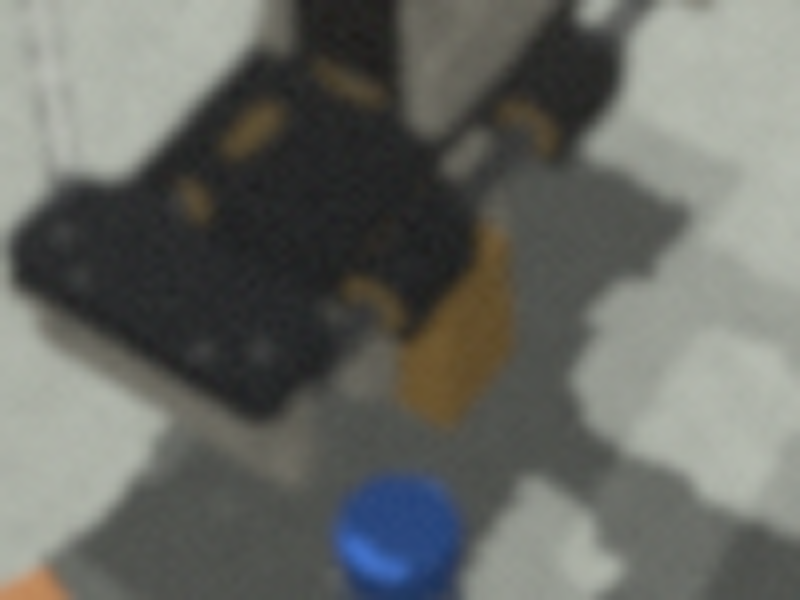

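```bash
python3 - <<'E'
from h import *
s=cap("side")
C=px2z(s,256.25,303.1,0); print(C, (C+[27.3,-11.2,0]))
E
python3 -m handwheel '[[[0,0,20],[0,0,0]],[[0,0,40],[0,0,0]],[[0,0,30],[0,0,0]],[[3,-30,5],[0,0,-0.05]],[[4,-45,0],[0,0,-0.05]],[[4,-45,0],[0,0,-0.06]],[[4,-45,0],[0,0,-0.06]],[[4,-45,0],[0,0,-0.06]],[[4,-40,0],[0,0,-0.043]],[[5,-23,0],[0,0,0]],[[0,0,0],[0,0,0]],[[0,0,0],[0,0,0]]]'
python3 - <<'E'
from h import *
o=get_obs(); print(o["tool_pos"],o["tcp_rot"])
t=cap("top"); s=cap("side")
P=o["tool_pos"]
b=cv2.resize(s["img"][130:230,270:370,::-1],(600,600),interpolation=cv2.INTER_CUBIC)
y=np.radians(-12.5); X=np.array([np.cos(y),np.sin(y),0]); Y=np.array([-np.sin(y),np.cos(y),0])
K0=P-[0,0,6]
def d(q,col):
    u,v=w2px(s,q); cv2.circle(b,(int((u-270+.5)*6),int((v-130+.5)*6)),2,col,-1)
for a in (-26,26):
    for w in (-14,14): d(K0+a*X+w*Y-[0,0,25],(0,255,0))
d((540,-85,70),(255,0,255)); d(np.array([540,-85,52])+18*X,(255,0,0)); d((540,-85,52),(255,255,0))
cv2.imwrite("pics/over.png",b)
E
```

```text
[4.87247485e+02 1.97483682e+02 1.13686838e-13] [5.14547485e+02 1.86283682e+02 1.13686838e-13]
time: 14.5
tool_pos: [539.9, -84.1, 125.9]
tcp_rot: [3.141, -0.001, 2.924]
contact_force: [-0.4, 0.1, -2.1]
grip_width: 27.8
[539.89534206 -84.09056354 125.90573095] [ 3.14114782e+00 -1.17642720e-03  2.92384254e+00]
```

View pics/over.png

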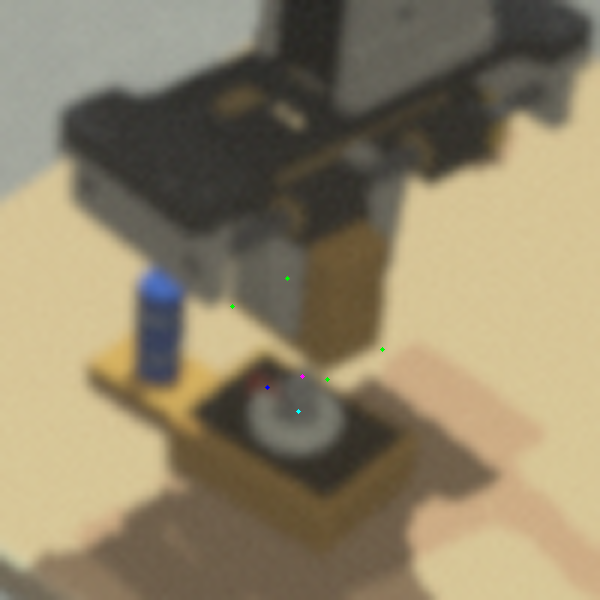

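```bash
python3 -m handwheel '[[[0,-1,-12],[0,0,0]],[[0,0,-8],[0,0,0]],[[0,0,0],[0,0,0]],[[0,0,0],[0,0,0]]]'; python3 -m handwheel '[[[0,0,-3],[0,0,0]],[[0,0,-2],[0,0,0]],[[0,0,0],[0,0,0]]]'
```

```text
time: 15.1
tool_pos: [540.5, -85.7, 106.2]
tcp_rot: [3.142, -0.0, 2.924]
contact_force: [0.2, 0.0, -2.3]
grip_width: 28.2
time: 15.48
tool_pos: [540.3, -85.8, 101.1]
tcp_rot: [3.141, -0.0, 2.924]
contact_force: [0.3, -0.2, -1.2]
grip_width: 27.9
```

```bash
python3 -m handwheel '[[[0,0.5,-1],[0,0,0]],[[0,0,-1],[0,0,0]],[[0,0,0],[0,0,0]]]'; python3 -m handwheel '[[[0,0,-1],[0,0,0]],[[0,0,-1],[0,0,0]],[[0,0,0],[0,0,0]]]'
```

```text
time: 15.85
tool_pos: [540.3, -85.2, 99.2]
tcp_rot: [3.142, -0.0, 2.924]
contact_force: [-0.6, 0.6, -1.8]
grip_width: 28.4
time: 16.23
tool_pos: [540.3, -85.3, 97.1]
tcp_rot: [3.141, -0.0, 2.924]
contact_force: [0.4, 0.1, -2.5]
grip_width: 28.0
```

```bash
python3 -m handwheel '[[[0,0,-1.5],[0,0,0]],[[0,0,-1.5],[0,0,0]],[[0,0,0],[0,0,0]]]'; python3 -m handwheel '[[[0,0,-2],[0,0,0]],[[0,0,-2],[0,0,0]],[[0,0,0],[0,0,0]]]'
```

```text
time: 16.6
tool_pos: [540.3, -85.3, 94.1]
tcp_rot: [3.141, -0.0, 2.924]
contact_force: [-0.1, 0.7, -1.5]
grip_width: 27.6
time: 16.98
tool_pos: [540.2, -85.2, 90.0]
tcp_rot: [3.141, -0.0, 2.924]
contact_force: [-0.7, 0.7, -2.2]
grip_width: 27.6
```

```bash
python3 -m handwheel '[[[0,0,-3],[0,0,0]],[[0,0,-2],[0,0,0]],[[0,0,0],[0,0,0]]]'; python3 -m handwheel '[[[0,0,-2],[0,0,0]],[[0,0,0],[0,0,0]]]';  python3 -m handwheel '[[[0,0,-2],[0,0,0]],[[0,0,0],[0,0,0]]]'
```

```text
time: 17.35
tool_pos: [540.2, -85.2, 85.0]
tcp_rot: [3.141, -0.0, 2.924]
contact_force: [-0.5, 0.7, -1.5]
grip_width: 27.8
time: 17.6
tool_pos: [540.5, -85.3, 83.3]
tcp_rot: [3.142, 0.0, 2.924]
contact_force: [0.0, -0.2, -1.2]
grip_width: 27.8
time: 17.85
tool_pos: [540.5, -85.3, 81.5]
tcp_rot: [3.142, 0.0, 2.924]
contact_force: [-1.3, 0.3, 3.1]
grip_width: 28.2
```

```bash
python3 -m handwheel '[[[0,0,-2],[0,0,0]],[[0,0,0],[0,0,0]]]'; python3 -m handwheel '[[[0,0,-1.5],[0,0,0]],[[0,0,0],[0,0,0]]]';  python3 -m handwheel '[[[0,0,-1.5],[0,0,0]],[[0,0,0],[0,0,0]]]'
```

```text
time: 18.1
tool_pos: [540.5, -85.3, 79.5]
tcp_rot: [3.142, 0.001, 2.924]
contact_force: [-1.9, 0.8, 5.7]
grip_width: 27.8
time: 18.35
tool_pos: [540.5, -85.3, 78.2]
tcp_rot: [3.142, 0.001, 2.924]
contact_force: [-1.8, 0.2, 6.1]
grip_width: 28.1
time: 18.6
tool_pos: [540.6, -85.4, 78.1]
tcp_rot: [-3.141, 0.001, 2.924]
contact_force: [-5.9, 1.8, 18.1]
grip_width: 27.8
```

```bash
python3 -m handwheel '[[[0,0,0],[0,0,0]],[[0,0,0],[0,0,0]],[[0,0,0],[0,0,0]],[[0,0,0],[0,0,0]]]'; python3 - <<'E'
from h import *
t=cap("top");s=cap("side")
W=np.zeros((420,800,3),np.uint8)
W[:,:420]=cv2.resize(s["img"][150:220,270:340,::-1],(420,420),interpolation=cv2.INTER_CUBIC)
W[:285,420:]=cv2.resize(t["img"][...,::-1],(380,285)); cv2.imwrite("pics/end.png",W)
E
```

```text
time: 19.1
tool_pos: [540.6, -85.3, 78.1]
tcp_rot: [-3.141, 0.001, 2.924]
contact_force: [-5.7, 0.9, 18.1]
grip_width: 27.7
```

View pics/end.png

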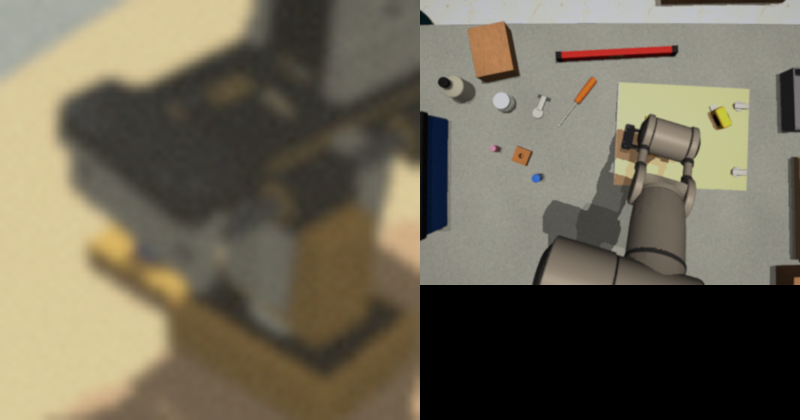

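```bash
python3 -c "
from plant import bot; print(bot.close_job())"
```

```text
the job is handed in; nothing more can be done
None
```

The pin is in the eye and released, and the knob is on the spindle and held pressed down. I handed the job in at about 19 s of the 54 s allowed.

- **Pin:** I took the smaller blue pin from the wooden block and left the pink one and the larger blue one. It went into the eye until the TCP reached 62.6 mm (62.7 mm expected), with about 10 N of contact force. After letting go, I saw it standing upright in the ear.
- **Knob:** I gripped it across its flats, turned it to the spindle's red index at about −12.5°, and slid it on with no jamming force. The collar spring was felt from about 82 mm TCP height. The knob then stopped hard at 78.1 mm (78.3 mm expected for fully pressed), and the push held steady at about 18 N for the last half second.
- **Other things:** In the last top picture the tape, screwdriver, screw jar and hinge look where they were at the start.

**Checks that disagreed or were limited:**
- With the knob over the spindle, the side camera showed its lower corners about 5 mm off my prediction, higher in the picture. I put this down to camera bias and blurred edges and went by the contact forces; the clean fit supports that.
- In the last pictures the gripper hides most of the pin and the collar. Their final state rests on the earlier view of the pin and on the measured forces and heights.

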